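# Close the draw latch of a heel mould

## Task

Close the heel mould: hold the latch claw by its yellow roller, put its hook over the brass keeper bar and pull it back gently until you feel it take hold (about 3 N on the keeper, never over 6 N while you hold the claw), so that it stays hooked when you let go. Then swing the red lever smoothly down over centre, without letting it slam, until it lies flat, and take the hand away. Leave the tin, the bottle and the heel block where they are.

Things in the scene. Friction and masses are not known exactly. Their poses are not given: they have to be found in the camera images.
- mould: Fixed part of a two-piece aluminium heel mould on a dark base plate (280 x 110 x 8 mm). Origin on the bench under the seam. x: level, along the latch, from the rear (fixed) half to the front (sliding) half; y across; z up. Rear half x -130 to -6 mm, y +-45, top at z 50. A red sponge seal fills the 14 mm seam. All latch parts lie on y = 0.
- front_half: Sliding half, 94 x 90 mm, top at 50 mm; origin on the bench under its centre, axes as the mould, at mould x 54 mm undrawn; it slides towards -x, stiffly (2.5 N to budge, then 3.5 N/mm of seal), to 41-51.5 when latched. Brass keeper: bar 8 mm thick, 18 long (y), axis at z 62, open below on its far side. Undrawn, the axis lies at mould x 35 to 45 mm (set in slots), unmeasured: feel or see it.
- lever (a joint): Angle of the latch lever, rad: 0 = flat along the mould's -x, latched, on its stop; 1.57 = upright; 2.35 = leaning towards the keeper, on its open stop. Stiff pivot (about 0.055 N m): it stays where left, and drags on the claw with some 4 to 8 N. Pulling the claw towards -x swings it down; dead centre is at about 0.25.
- lever_pivot (a point): Lever pivot, axis along y, on the rear half at x -45, y 0 mm, z 66 mm over the bench. The claw hangs on a pin on the lever 13.5 mm from this pivot; that pin is in direction (-cos(q-0.2), 0, sin(q-0.2)) of the mould frame for lever angle q.
- lever_tip (a point): Free end of the lever, 65 mm from its pivot. The outer 36 mm is a red grip 18 mm wide (y) and 8 mm thick; the inner part is steel, 14 wide, 4 thick.
- claw: Steel claw, an 18 mm wide strip with a down-turned hook. Origin on its pin on the lever; x along it to the hook, y across, z up. Hook's inner face at x 95 mm, leaning in 12 deg; strip underside z +5.5, hook end z -6; hooked, the bar's axis is at about x 91, z 0. A weak spring (under 1 N) lifts it off unless it is under pull, until it stands about 2.53 rad minus the lever angle above level.
- claw_grip (a point): Centre of the yellow roller on the claw to hold it by: 12 mm diameter, 22 mm long along y with domed ends, at x 66, z 24 mm of the claw. Grasp its two ends, fingers closing along y; it can turn between the fingers.
- claw_nose (a point): Inner lower edge of the claw's hook, at about x 94, z -6 mm of the claw. Hooked, it is below the keeper bar's axis, on the far (+x) side of the bar.
- polish_tin: Bystander: blue polish tin, 72 mm diameter, 30 mm tall, origin under its centre. Leave alone.
- glue_bottle: Bystander: yellow glue bottle with red cap, 48 mm diameter, 110 mm tall, origin under its centre. Leave alone.
- heel_block: Bystander: black rubber heel block, D-shaped, about 64 x 60 mm, 22 mm tall, origin underneath. Leave alone.

How it is judged (in metres and radians):
On the way, in this order (a step that is already met when the one before it is completed fails the run):
1. the claw is hooked over the keeper and, let go of, stays there under some pull (over 1 N), the lever untouched and still up (above 0.4 rad) (z of claw_nose in the frame of front_half below 0.063 m and x of claw_nose in the frame of front_half above -0.018 m and value of joint lever above 0.4 rad and contact force between claw and front_half above 1 N and contact force between the fingers and lever below 0.3 N and contact force between the fingers and front_half below 0.3 N), for 0.3 s.
2. the lever is down over centre with the front half drawn in by the claw (value of joint lever below 0.12 rad and x of front_half in the frame of mould below 0.052 m and contact force between claw and front_half above 1.5 N), for 0.2 s.
At the end, for the whole second after the job is handed in: The lever lies flat (within 0.12 rad of its stop), untouched; the claw hook is around the keeper (its edge under 63 mm above the bench) and pulls it with over 1.5 N; the front half is drawn in over 2 mm; tin, bottle and heel block are within 30 mm of where they were (all of step 2 and z of claw_nose in the frame of front_half below 0.063 m and x of claw_nose in the frame of front_half above -0.018 m and distance of each of polish_tin, glue_bottle, heel_block from where it was at the start of the episode below 0.03 m).
It fails at once if the claw loads the keeper or front half with more than 6 N while the fingers hold or touch it (contact force between the fingers and claw above 1 N and contact force between claw and front_half above 6 N).
It fails at once if the lever is let slam down (faster than 6 rad/s) (velocity of joint lever below -6 rad/s).
It fails at once if the tin, the bottle or the heel block is moved by more than 30 mm (distance of any of polish_tin, glue_bottle, heel_block from where it was at the start of the episode above 0.03 m).
It also fails if it takes over 67 s, if anything falls off the work surface, if the arm or the gripper's body presses on something with over 40 N, if the wrist force passes 120 N, or if a joint passes its speed limit or range.

## Robot

A 6-joint arm with a two-finger parallel gripper is mounted at the origin on the work surface. World frame = base frame: x ahead of the robot, y to its left, z up, the work surface at z = 0. Lengths are in mm, angles in degrees, forces in N, time in s.
With the tool pointing down it reaches from about 350 to 925 mm from the base axis. Payload 6.4 kg.
Tool frame: the origin (TCP) lies at the very end of the fingers, on their centre line; the grasp point (between the pads) lies 19 mm behind it (grip_depth is the distance from the TCP to the grasp point, in mm); x points along the fingers, y is the direction in which the jaws open and shut, and the axes are right-handed (so a half turn about x gives the same grasp; the last joint's range is limited). The gripper opens to 94 mm and grips with 3 to 60 N. Pads are 16 mm wide; open, the fingers measure 119 mm over their backs; the gripper's body (75 mm by 177 mm) begins 78 mm behind the grasp point.
Start: joints at [-85.205, 14.043, 89.255, -0, 76.702, -9.975], TCP at [165.724, -628.529, 205.455] pointing down, gripper open.
Joint ranges: [-179.41, 179.41], [-58.25, 129.5], [7.25, 145.43], [-54.29, 234.29], [11.92, 165.04], [-157.13, 157.13]. Speed limits (degrees/s): [147.25, 147.25, 180, 180, 180, 180].

## Interface

Orientations are given as a 3x3 rotation matrix whose columns are the frame's x, y, z axes.
In Python, from station import move_pose, movel, movej, set_gripper, hold, solve_ik, get_image, camera_params, PlanningError, hand_in, current_time_s, current_joint_positions, current_joint_vel, current_tau, current_tcp_pos, current_ee_rot, current_contact_force, current_moment, current_grip_width, grip_depth gives the robot as it stands. Calls block until the motion is done:
- move_pose(position, orientation): joint-space move of the TCP to a pose.
- movel(position, frame=None, feed=150): straight line of the TCP; frame=None keeps the orientation; feed is the mean speed in mm/s.
- movej(angles): joint-space move.
- set_gripper(opening, f_grip=None): opening from 0.0 (shut) to 1.0 (fully open); f_grip is the grip in N (None keeps the last); returns when the fingers have stopped.
- hold(seconds).
- solve_ik(position, orientation): joint angles nearest the present ones, or None.
- get_image(name): name is "side" or "top" or "wrist"; returns (picture, depth): 400x640x3 uint8, red, green, blue; 400x640 float32, mm along the optical axis (not along the pixel's ray), 0 where there is no reading.
- camera_params(name): a dict with "K" (3x3 intrinsics, pixels), "world_from_camera" (4x4, takes a point from camera to world coordinates). Camera axes: x right, y down, z forward; pixel columns grow to the right and rows downward; lengths in mm; the calibration is good to about 2 mm. A picture is of the moment at which its call begins: read the wrist's pose just before it. camera_params takes no time and is no camera call; for the wrist camera it gives the pose at the moment of the call.
A pose or a line that the arm cannot do raises PlanningError and nothing moves.
- hand_in(): hands the job in, once; it reports no verdict.
Readings, each from a call of its own:
- current_time_s(): time.
- current_joint_positions(): joint angles.
- current_joint_vel(): joint speeds.
- current_tau(): joint torques, N m.
- current_tcp_pos(): TCP position.
- current_ee_rot(): TCP orientation.
- current_contact_force(): force on the tool from outside, world axes, zero at the start.
- current_moment(): the same for the moment, N m.
- current_grip_width(): opening from 0.0 (shut) to 1.0 (fully open).
Only numpy, scipy, OpenCV 4.12 (cv2) and the standard library are available. Lean on these libraries where they do the work, as an engineer would, in place of code of your own. Each camera call takes 0.05 s, during which the arm holds its last target.

## Working session

There is one attempt and no reset: what is moved stays moved. The work goes in short steps, each a Python script; the robot and the scene stay as the last script left them, time stands still between calls to the robot, and variables do not carry over. Pictures are saved under pics/ and viewed, and the job is handed in when it is done.

```bash
ls; mkdir -p pics
python3 - <<'E'
from station import *
import cv2
for n in ["side","top","wrist"]:
    im,d=get_image(n); cv2.imwrite(f"pics/a_{n}.png",im[:,:,::-1]); p=camera_params(n); print(n,p["K"].tolist() if hasattr(p["K"],'tolist') else p["K"]); print(p["world_from_camera"])
    import numpy as np; np.savez(f"pics/a_{n}.npz",im=im,d=d,K=p["K"],T=p["world_from_camera"])
print(current_time_s(),current_grip_width(),grip_depth)
E
```

```text
pics
side [[382.34058278076884, 0.0, 322.4261361610241], [0.0, 382.34058278076884, 205.64669178692918], [0.0, 0.0, 1.0]]
[[ 7.71695606e-01 -4.45197949e-01  4.54185731e-01  2.73417582e+02]
 [-6.35736116e-01 -5.60231653e-01  5.31017971e-01 -3.12451855e+02]
 [ 1.80411110e-02 -6.98526508e-01 -7.15356720e-01  5.48615854e+02]
 [ 0.00000000e+00  0.00000000e+00  0.00000000e+00  1.00000000e+00]]
top [[390.7462068096138, 0.0, 315.99112668794703], [0.0, 390.7462068096138, 197.01277824194554], [0.0, 0.0, 1.0]]
[[-1.42563773e-02 -9.88324676e-01  1.51694072e-01  4.62026934e+02]
 [-9.99895577e-01  1.44500429e-02  1.74333738e-04  2.41834456e+01]
 [-2.36428418e-03 -1.51675746e-01 -9.88427477e-01  8.02707169e+02]
 [ 0.00000000e+00  0.00000000e+00  0.00000000e+00  1.00000000e+00]]
wrist [[300.6574522789686, 0.0, 324.3723449505746], [0.0, 300.6574522789686, 197.07565127242398], [0.0, 0.0, 1.0]]
[[ 2.53980141e-01 -9.38627575e-01 -2.33393154e-01  2.33463683e+02]
 [-9.67204735e-01 -2.47225765e-01 -5.82616676e-02 -6.10344227e+02]
 [-3.01479330e-03  2.40536270e-01 -9.70635469e-01  3.83519922e+02]
 [ 0.00000000e+00  0.00000000e+00  0.00000000e+00  1.00000000e+00]]
0.15 1.0013888485503706 18.8
```

View pics/a_side.png

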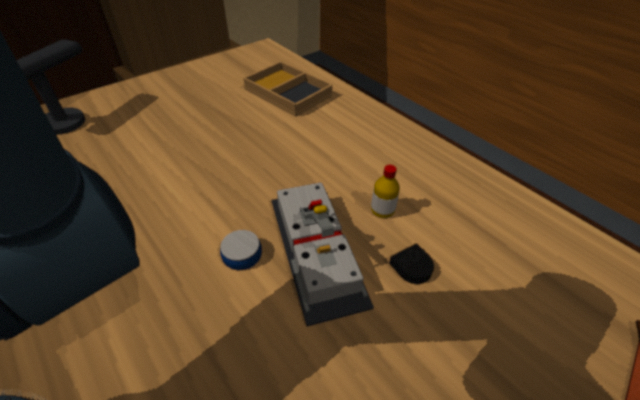

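View pics/a_top.png

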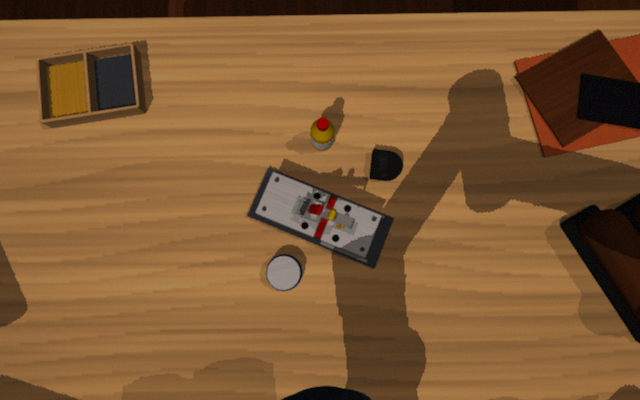

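The top view shows the mould near (320,217). Its rear half points up-left, the seam is red at (326,217) and the lever is at (315,210). The bottle is at (322,130), the heel block at (385,165) and the tin at (284,272). Next I zoom in and measure.

```bash
cat > h.py <<'E'
import numpy as np, cv2
def load(n): return np.load(n)
def pts(z):
    d=z['d'];K=z['K'];T=z['T'];v,u=np.mgrid[0:400,0:640]
    P=np.stack([(u-K[0,2])/K[0,0]*d,(v-K[1,2])/K[1,1]*d,d],-1)
    return P@T[:3,:3].T+T[:3,3]
def ray(z,uv,h):
    K=z['K'];T=z['T'];r=T[:3,:3]@np.array([(uv[0]-K[0,2])/K[0,0],(uv[1]-K[1,2])/K[1,1],1])
    return T[:3,3]+r*(h-T[2,3])/r[2]
def proj(z,p):
    K=z['K'];T=z['T'];c=T[:3,:3].T@(np.asarray(p)-T[:3,3]);return (K@c)[:2]/c[2]
E
python3 - <<'E'
from h import *
for n,(a,b,c,d) in dict(top=(235,155,405,275),side=(260,170,380,330)).items():
    z=load(f'pics/a_{n}.npz'); im=z['im'][b:d,a:c,::-1]
    s=4.7 if n=='top' else 3.7
    cv2.imwrite(f'pics/b_{n}.png',cv2.resize(im,None,fx=s,fy=s,interpolation=cv2.INTER_CUBIC))
z=load('pics/a_top.npz');W=pts(z);im=z['im'].astype(int)
sub=np.zeros((400,640),bool);sub[150:280,235:405]=1
m=sub&(W[...,2]>44)&(W[...,2]<56)
P=W[m];print(m.sum(),np.median(P[:,2]))
r=cv2.minAreaRect(P[:,:2].astype(np.float32));print(r)
base=sub&(W[...,2]>4.5)&(W[...,2]<60)
lab=cv2.connectedComponentsWithStats(base.astype(np.uint8))
i=1+np.argmax(lab[2][1:,4]);Q=W[lab[1]==i];print(cv2.minAreaRect(Q[:,:2].astype(np.float32)))
hsv=cv2.cvtColor(z['im'],cv2.COLOR_RGB2HSV)
red=sub&((hsv[...,0]<6)|(hsv[...,0]>174))&(hsv[...,1]>150)&(hsv[...,2]>60)
for k in (0,):
    print('red',[(u,v,W[v,u].round().tolist()) for v,u in np.argwhere(red)][::4])
hi=sub&(W[...,2]>58)
print('high',[(u,v,W[v,u].round().tolist(),z['im'][v,u].tolist()) for v,u in np.argwhere(hi)][::6])
E
```

```text
4665 49.95435894176751
((544.564453125, 22.058151245117188), (231.12405395507812, 90.1419448852539), 66.79959869384766)
((542.404296875, 16.715087890625), (282.94952392578125, 110.25386810302734), 66.86394500732422)
red [(np.int64(330), np.int64(197), [578.0, -3.0, 46.0]), (np.int64(330), np.int64(198), [576.0, -3.0, 46.0]), (np.int64(334), np.int64(198), [576.0, -11.0, 46.0]), (np.int64(331), np.int64(199), [574.0, -5.0, 47.0]), (np.int64(335), np.int64(199), [574.0, -13.0, 45.0]), (np.int64(332), np.int64(200), [572.0, -7.0, 45.0]), (np.int64(329), np.int64(201), [570.0, -1.0, 44.0]), (np.int64(333), np.int64(201), [570.0, -9.0, 46.0]), (np.int64(330), np.int64(202), [568.0, -3.0, 46.0]), (np.int64(334), np.int64(202), [568.0, -11.0, 47.0]), (np.int64(331), np.int64(203), [566.0, -5.0, 46.0]), (np.int64(312), np.int64(204), [557.0, 32.0, 101.0]), (np.int64(329), np.int64(204), [564.0, -1.0, 47.0]), (np.int64(333), np.int64(204), [564.0, -9.0, 47.0]), (np.int64(314), np.int64(205), [554.0, 28.0, 106.0]), (np.int64(318), np.int64(205), [553.0, 21.0, 116.0]), (np.int64(327), np.int64(
[... 12184 characters left out ...]
6, 92]), (np.int64(343), np.int64(226), [519.0, -26.0, 66.0], [129, 89, 28]), (np.int64(350), np.int64(226), [515.0, -34.0, 122.0], [87, 83, 79]), (np.int64(343), np.int64(227), [517.0, -26.0, 65.0], [117, 89, 48]), (np.int64(341), np.int64(228), [516.0, -22.0, 59.0], [125, 102, 67]), (np.int64(258), np.int64(238), [462.0, 24.0, 803.0], [154, 110, 64]), (np.int64(263), np.int64(242), [462.0, 24.0, 803.0], [161, 116, 66]), (np.int64(328), np.int64(248), [462.0, 24.0, 803.0], [36, 36, 35]), (np.int64(374), np.int64(252), [462.0, 24.0, 803.0], [31, 30, 30]), (np.int64(320), np.int64(265), [462.0, 24.0, 803.0], [168, 121, 69]), (np.int64(371), np.int64(270), [462.0, 24.0, 803.0], [101, 72, 40])]
```

View pics/b_top.png

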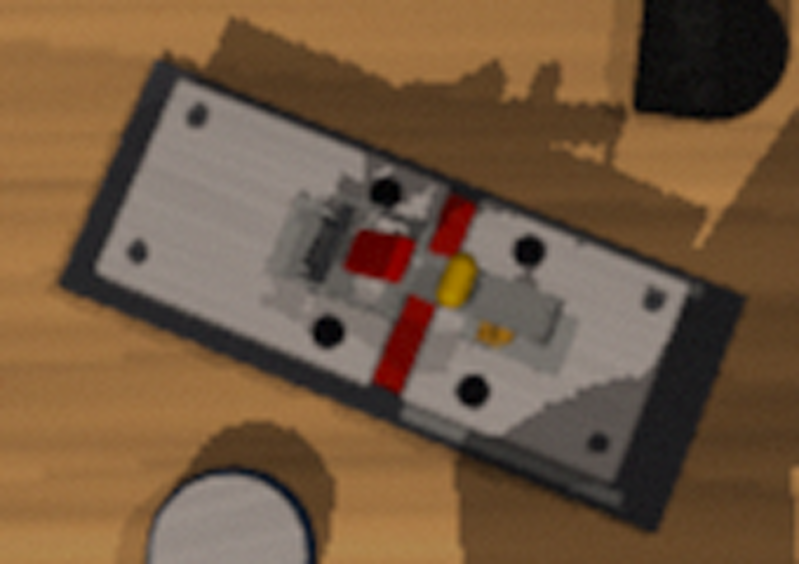

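View pics/b_side.png

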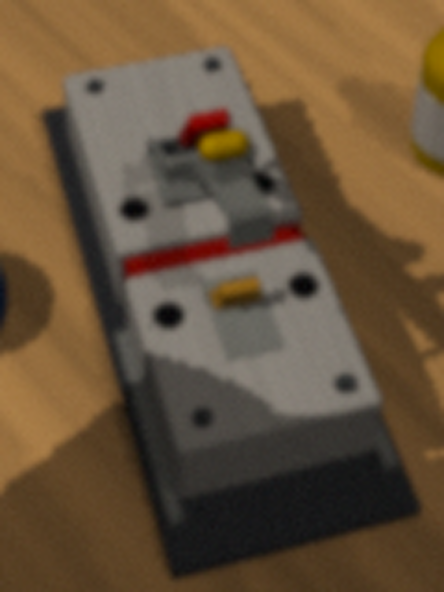

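The measurements agree with each other. The mould's x axis points at about 246.8° with its origin near (539, 9). The lever is at about 2.15 rad, which predicts the roller at mould x 12, z 125, and that is about where I see it. Next I move above the roller and measure it with the wrist camera.

```bash
cat >> h.py <<'E'
TH=np.radians(66.83+180)
ex=np.array([np.cos(TH),np.sin(TH),0]);ey=np.array([-ex[1],ex[0],0]);ez=np.array([0,0,1.])
O=np.array([544.5+14.5*0.394-11.4,22.06+14.5*ex[1],0])  # replaced below
O=np.array([544.56,22.06,0])+14.5*ex
def w(x,y,z): return O+ex*x+ey*y+ez*z
def m(p): p=np.asarray(p)-O; return np.stack([p@ex,p@ey,p[...,2]],-1)
def R(sgn): 
    x=-ez; y=sgn*ey; return np.column_stack([x,y,np.cross(x,y)])
E
python3 - <<'E'
from h import *; from station import *
print(O)
z=load('pics/a_top.npz')
print(proj(z,w(12,0,125)),proj(z,w(-6,0,48)),m(np.array([700,10,0])))
for s in (1,-1): print(s,solve_ik(w(12,0,125-19+60),R(s)))
s=min((1,-1),key=lambda s: 1e9 if solve_ik(w(12,0,166),R(s)) is None else abs(solve_ik(w(12,0,166),R(s))[5]))
print(s)
move_pose(w(12,0,166),R(s))
p=camera_params('wrist'); im,d=get_image('wrist'); cv2.imwrite('pics/c_wrist.png',im[:,:,::-1]);np.savez('pics/c_wrist.npz',im=im,d=d,K=p['K'],T=p['world_from_camera'])
print(m(p['world_from_camera'][:3,3]),current_time_s(),current_tcp_pos(),current_contact_force())
E
```

```text
[538.85482134   8.72954853   0.        ]
[331.52089523 214.8882803 ] [321.45148673 215.60355153] [-64.57225701 147.64757457   0.        ]
1 [-1.24166294e+01  7.66167823e-01  1.08172915e+02 -2.54444375e-14
  7.10609172e+01  1.07533706e+01]
-1 None
1
[-57.51362821   0.64158827 344.96089821] 2.775 [534.2890688   -2.96997744 166.0653397 ] [-0.51706032 -0.16286782 -0.15259109]
```

View pics/c_wrist.png

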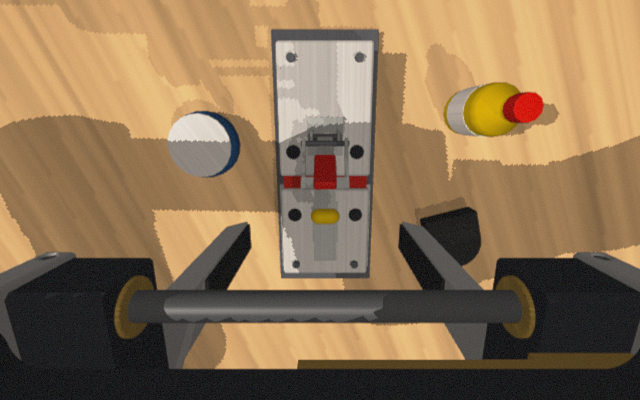

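The wrist view shows the mould upright in the image, the roller at (325,216), the red lever grip at (325,170) and both fingers clear on either side. The claw hides the keeper.

Run:
```python
from h import *
z=load('pics/c_wrist.npz');hsv=cv2.cvtColor(z['im'],cv2.COLOR_RGB2HSV);W=m(pts(z))
sub=np.zeros((400,640),bool);sub[200:230,300:350]=1
y=sub&(hsv[...,0]>18)&(hsv[...,0]<32)&(hsv[...,1]>180)
v,u=np.nonzero(y);print(len(u),u.min(),u.max(),v.min(),v.max())
for h in (122,125,128):
  print(h,m(ray(z,((u.min()+u.max())/2,(v.min()+v.max())/2),h)),'w',m(ray(z,(u.min()-.5,216),h))[1]-m(ray(z,(u.max()+.5,216),h))[1])
P=W[y];print('depth top',np.percentile(P[:,2],[50,90,98]),np.median(P,0))
red=np.zeros((400,640),bool);red[150:190,300:350]=1
red&=((hsv[...,0]<6)|(hsv[...,0]>174))&(hsv[...,1]>150)&(W[...,2]>70)
P=W[red];print('lever',P.min(0),P.max(0),np.median(P,0))
t=P[P[:,2]>118];print('tip',t.mean(0))
A=np.polyfit(P[:,0],P[:,2],1);print('slope q',np.degrees(np.arctan(A[0])),np.arctan(A[0]),A)
# mould top edges
T=(abs(W[...,2]-50)<3)&(abs(W[...,1])<70)
T=cv2.morphologyEx(T.astype(np.uint8),cv2.MORPH_OPEN,np.ones((3,3)))
P=W[T>0][:,:2].astype(np.float32);print(cv2.minAreaRect(P))
# y range per x
for x in (-110,-80,30,70,90):
  s=P[abs(P[:,0]-x)<4];print(x,s[:,1].min(),s[:,1].max())
# claw strip
C=(abs(W[...,1])<15)&(W[...,2]>85)&(W[...,0]>15)&(W[...,0]<75)&~y
P=W[C];
print('claw',P.min(0),P.max(0),np.polyfit(P[:,0],P[:,2],1), P[:,1].mean())
```

```text
336 312 338 209 222
122 [ 12.3108143    0.94837881 122.        ] w -20.950876329677943
125 [ 11.37130729   0.94425086 125.        ] w -20.668976545927578
128 [ 10.43180027   0.94012291 128.        ] w -20.38707676217723
depth top [130.74745804 132.05472694 132.69996898] [  9.62203247   0.93053148 130.74745804]
lever [-57.51362821  -7.80871399  93.43560986] [ -8.79667474   9.57748201 344.96089821] [-20.21221472   0.64158827 112.15602454]
tip [-13.15809219   0.56991763 122.65832265]
slope q 34.506229928594806 0.6022473247041872 [  0.68744106 125.37223304]
((-14.810928344726562, 0.6902923583984375), (89.79010009765625, 229.03558349609375), 89.87178039550781)
-110 -43.851948 45.54082
-80 -44.05831 45.64918
30 -43.164402 45.35076
70 -43.713074 44.507797
90 -43.31121 45.28355
claw [ 15.08919067  -8.15540444 111.95058648] [ 50.13079232   9.79665649 131.80465835] [  0.18081009 113.14050467] 0.7363282227092195
```

```bash
cat >> h.py <<'E'
Y0=0.7
def tcp(x,z,y=None): return w(x,Y0 if y is None else y,z-18.8)
def fm(f): f=np.asarray(f); return np.round([f@ex,f@ey,f[2]],2)
E
python3 - <<'E'
from h import *; from station import *
print(fm(current_contact_force()))
movel(tcp(11,125.8),feed=80)
print(m(current_tcp_pos()),fm(current_contact_force()))
set_gripper(0.0,20)
print(current_grip_width()*94,fm(current_contact_force()),current_moment(),current_time_s())
p=camera_params('wrist'); im,d=get_image('wrist'); cv2.imwrite('pics/d_wrist.png',im[:,:,::-1]);np.savez('pics/d_wrist.npz',im=im,d=d,K=p['K'],T=p['world_from_camera'])
im,d=get_image('side'); cv2.imwrite('pics/d_side.png',cv2.resize(im[170:330,240:400,::-1],None,fx=3.7,fy=3.7,interpolation=cv2.INTER_CUBIC))
E
```

```text
[ 0.35 -0.41 -0.15]
[ 10.88000327   1.12791955 107.44497877] [ 0.1   0.15 -0.63]
20.083476911130095 [-0.62  0.13 -1.27] [-0.07134469 -0.08419551 -0.0131166 ] 4.8083
```

View pics/d_wrist.png

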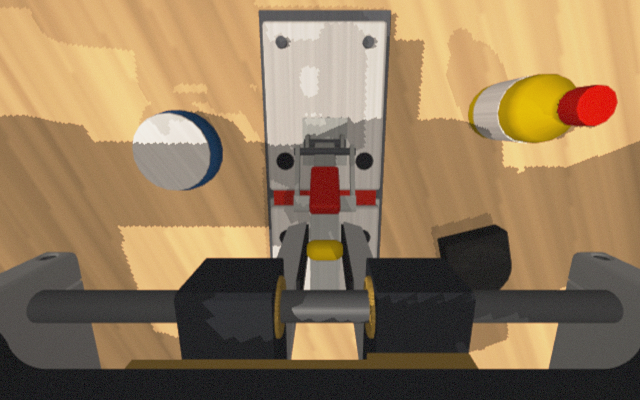

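View pics/d_side.png

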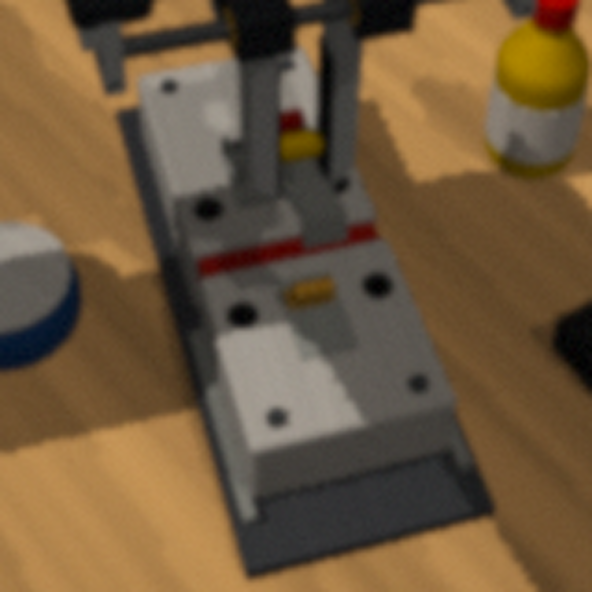

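The roller is held at a grip width of 20 mm. The side view shows the brass keeper clear of the claw at about (312,290) in the crop. I estimate its x by eye from that, then plan the path.

```bash
cat >> h.py <<'E'
from scipy.optimize import fsolve
def pin(q): return np.array([-45-13.5*np.cos(q-.2),66+13.5*np.sin(q-.2)])
def cpt(q,f,x,z): c,s=np.cos(f),np.sin(f); return pin(q)+[c*x-s*z,s*x+c*z]
def grip(q,f): return cpt(q,f,66,24)
def inv(g,guess=(2.1,0.3)): return fsolve(lambda a: grip(*a)-g,guess)
def fhook(q,zb=62): return np.arcsin((zb-pin(q)[1])/91)
E
python3 - <<'E'
from h import *; from station import *
for n in ('a_side','a_top'):
    z=load(f'pics/{n}.npz');hsv=cv2.cvtColor(z['im'],cv2.COLOR_RGB2HSV);sub=np.zeros((400,640),bool)
    c=proj(z,w(40,0,64)).astype(int);sub[c[1]-10:c[1]+10,c[0]-14:c[0]+14]=1
    k=sub&(hsv[...,0]>14)&(hsv[...,0]<28)&(hsv[...,1]>130)
    v,u=np.nonzero(k);print(n,c,len(u),u.min(),u.max(),v.min(),v.max())
    W=m(pts(z))[k];print('depth',np.median(W,0),W.min(0),W.max(0))
    print('centroid ray z63',m(ray(z,(u.mean(),v.mean()),63)))
z=load('pics/a_side.npz')
for xk in (35,40,45): print(xk,[proj(z,w(xk+a,b,62+c)).round(1).tolist() for a,b,c in((0,-9,0),(0,9,0),(-4,0,4),(4,0,-4))])
g=m(current_tcp_pos());g=np.array([g[0],g[2]+18.8]);print(g,inv(g))
for q in (2.1,1.8,1.5,1.2,1.0): print(q,grip(q,fhook(q)),fhook(q),'xk',cpt(q,fhook(q),91,0)[0],'nose',cpt(q,fhook(q),94,-6))
E
```

```text
a_side [324 248] 76 317 329 245 252
depth [38.13818408 -1.14128828 62.76147433] [ 27.42661496 -10.1688182   51.01212366] [42.00813059  9.12810719 67.24281543]
centroid ray z63 [39.66841469 -1.7172224  63.        ]
a_top [344 223] 66 330 343 213 228
depth [ 16.8709475   -4.35425651 127.54021244] [ 8.36155905 -9.44820185 49.80763929] [ 40.27853118   7.59583545 133.55635175]
centroid ray z63 [21.64962651  1.15817022 63.        ]
35 [[318.1, 247.8], [328.8, 245.4], [322.8, 243.2], [324.1, 250.0]]
40 [[319.0, 250.2], [329.7, 247.8], [323.7, 245.5], [325.0, 252.4]]
45 [[319.8, 252.6], [330.7, 250.2], [324.6, 247.9], [325.9, 254.8]]
[ 10.99780386 125.79849734] [2.04325391 0.38053032]
2.1 [28.65751072 90.19722591] -0.18540155514914117 xk 48.8048790629924 nose [50.64741865 55.54980249]
1.8 [24.7769668  90.35844063] -0.19344873306229662 xk 44.696777161102 nose [46.48735177 55.53518426]
1.5 [20.71139317 90.24962509] -0.18800710412698132 xk 40.78522395551124 nose [42.610951   55.54502357]
1.2 [16.80990882 89.87539158] -0.16960157251835728 xk 37.400259568286714 nose [39.34447795 55.57971847]
1.0 [14.45300337 89.48651448] -0.15094960053120685 xk 35.559673455199565 nose [37.62329762 55.61709664]
```

By eye the keeper is at about x 38–40, so it should take hold at a lever angle near 1.3–1.45. I swing the claw down about its pin in small steps and watch the force.

Run:
```python
from h import *; from station import *
q=2.1; f1=fhook(q)+0.05
for f in np.linspace(.38,f1,10)[1:]:
    g=grip(q,f); movel(tcp(*g),feed=40)
    F=fm(current_contact_force()); a=m(current_tcp_pos()); print(round(f,3),g.round(1),(a[[0,2]]+[0,18.8]).round(2),a[1].round(2),F)
    if abs(F).max()>12: break
print(current_time_s(),current_grip_width()*94)
p=camera_params('wrist'); im,d=get_image('wrist'); cv2.imwrite('pics/e_wrist.png',im[:,:,::-1]);np.savez('pics/e_wrist.npz',im=im,d=d,K=p['K'],T=p['world_from_camera'])
im,d=get_image('side'); cv2.imwrite('pics/e_side.png',cv2.resize(im[190:300,260:380,::-1],None,fx=5,fy=5,interpolation=cv2.INTER_CUBIC))
```

```text
0.323 [ 14.3 122.5] [ 14.22 122.14] 0.63 [-2.31 -0.46 -1.28]
0.265 [ 16.8 119.3] [ 16.78 119.04] 0.62 [-2.76  0.93 -0.72]
0.208 [ 19.  115.9] [ 19.27 115.77] 0.69 [-1.64  0.38  0.18]
0.151 [ 21.  112.4] [ 21.38 112.31] 0.72 [ 0.3  -0.19  0.74]
0.094 [ 22.8 108.8] [ 23.17 108.69] 0.72 [ 0.54 -0.83  1.4 ]
0.036 [ 24.4 105.2] [ 24.68 104.98] 0.74 [ 1.5  -0.35  1.2 ]
-0.021 [ 25.9 101.4] [ 25.91 101.18] 0.71 [-0.22 -0.37  1.4 ]
-0.078 [27.  97.6] [27.03 97.32] 0.7 [ 0.67 -0.46  0.49]
-0.135 [28.  93.6] [27.89 93.41] 0.67 [-0.03  0.46  1.49]
7.175 20.063680848040963
```

View pics/e_side.png

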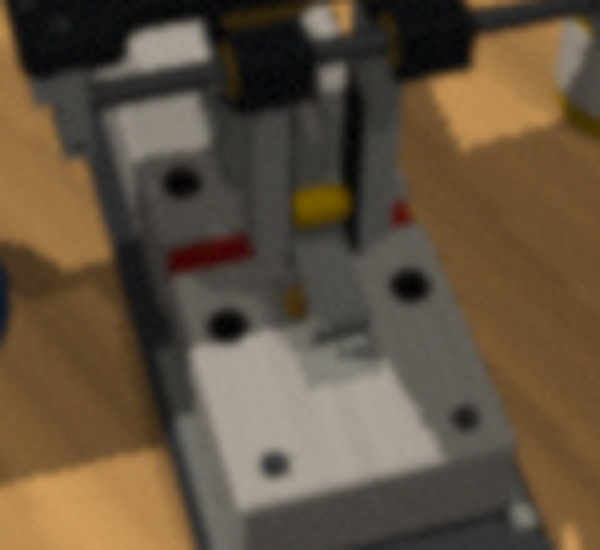

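View pics/e_wrist.png

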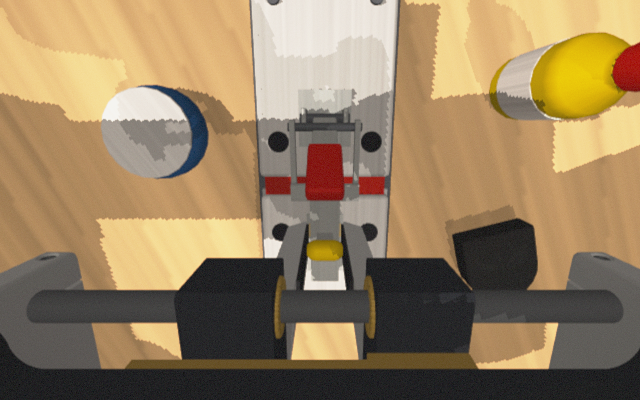

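The hook is past the bar on its far side, and the brass still shows to the left of the strip at (293,300). Now I lower it to feel the strip touch the bar.

```bash
cat >> h.py <<'E'
from station import *
def favg(n=12,dt=.01):
    L=[]
    for _ in range(n): hold(dt); L.append(current_contact_force())
    return fm(np.mean(L,0))
def here(): a=m(current_tcp_pos()); return (a[[0,2]]+[0,18.8]).round(2)
E
python3 - <<'E'
from h import *
print(favg(),current_time_s())
q=2.1; f=fhook(q)+0.05; base=None
F0=favg()
for i in range(14):
    f-=0.009; g=grip(q,f); movel(tcp(*g),feed=20); F=favg(8); print(round(f,3),g.round(2),here(),F)
    if F[2]-F0[2]>1.3: break
print(current_time_s())
E
```

```text
[-0.54  0.16  0.57] 7.375
-0.144 [28.13 93.03] [27.99 93.04] [-1.22 -0.3   0.27]
-0.153 [28.26 92.41] [28.16 92.41] [-1.55  0.02  0.28]
-0.162 [28.38 91.79] [28.32 91.77] [-1.89  0.04  0.35]
-0.171 [28.49 91.17] [28.5  91.16] [-1.92 -0.03  0.45]
-0.18 [28.6  90.54] [28.67 90.52] [-1.63 -0.02  0.72]
-0.189 [28.7  89.92] [28.83 89.9 ] [-1.13 -0.02  0.67]
-0.198 [28.8 89.3] [28.93 89.27] [-0.26 -0.07  0.61]
-0.207 [28.89 88.67] [29.  88.7] [ 0.37 -0.03  1.08]
-0.216 [28.98 88.04] [29.06 88.04] [ 1.04 -0.06  0.8 ]
-0.225 [29.06 87.42] [29.12 87.39] [0.91 0.01 1.  ]
-0.234 [29.13 86.79] [29.18 86.81] [ 1.35 -0.07  0.59]
-0.243 [29.2  86.16] [29.19 86.25] [ 1.15 -0.2   2.16]
11.275
```

Contact was felt at grip z≈86.3, which agrees with the kinematics to about 1 mm. I lift back to the hooking height and pull slowly, watching the pull force.

```bash
cat > pull.py <<'E'
from h import *
import sys
def run(q0,q1,dx,thr,n=6,ref=None):
    """pull along hook line, dx mm steps of bar ref, stop when Fx exceeds running baseline by thr"""
    hist=[];q=q0
    while q>q1:
        q-=dx/13.0
        movel(tcp(*grip(q,fhook(q))),feed=10); F=favg(n,.01)
        print(round(q,3),'bar',round(cpt(q,fhook(q),91,0)[0],2),here(),F,flush=True)
        hist.append(F[0])
        if len(hist)>4:
            b=np.mean(hist[-6:-2]) 
            if F[0]-b>thr: print('TAKE?'); return q,hist
        if F[0]>16: print('HIGH');return q,hist
    return q,hist
E
python3 - <<'E'
from pull import *
q=2.1
movel(tcp(*grip(q,fhook(q))),feed=30); print(here(),favg())
for q in (2.0,1.9,1.8):
    movel(tcp(*grip(q,fhook(q))),feed=20); print(q,here(),favg(6))
print(current_time_s())
print(run(1.8,1.45,0.4,2.0)[0],current_time_s())
E
```

```text
[28.56 90.31] [0.5  0.43 0.47]
2.0 [28.34 90.2 ] [4.98 0.11 1.07]
1.9 [27.42 90.22] [ 6.83 -0.05  1.72]
1.8 [26.02 90.26] [6.47 0.07 1.53]
12.5583
1.769 bar 44.28 [25.57 90.26] [ 6.29 -0.    1.55]
1.738 bar 43.87 [25.14 90.24] [5.95 0.34 1.51]
1.708 bar 43.46 [24.68 90.24] [ 6.01 -0.4   1.45]
1.677 bar 43.05 [24.21 90.28] [ 6.01 -0.18  1.98]
1.646 bar 42.64 [23.79 90.23] [5.92 0.37 1.54]
1.615 bar 42.24 [23.35 90.21] [5.82 0.08 1.32]
1.585 bar 41.85 [22.93 90.21] [ 5.75 -0.19  1.53]
1.554 bar 41.46 [22.47 90.21] [5.48 0.16 1.7 ]
1.523 bar 41.07 [22.04 90.17] [ 5.48 -0.22  1.76]
1.492 bar 40.69 [21.61 90.14] [5.32 0.06 1.75]
1.462 bar 40.32 [21.18 90.13] [5.16 0.04 1.45]
1.431 bar 39.95 [20.76 90.07] [ 5.38 -0.07  1.83]
1.430769230769232 16.1583
```

Run:
```python
from pull import *
print(run(1.431,1.15,0.35,1.3)[0],current_time_s())
```

```text
1.404 bar 39.63 [20.39 90.06] [ 5.3  -0.19  1.51]
1.377 bar 39.32 [20.04 90.04] [5.45 0.05 1.79]
1.35 bar 39.01 [19.68 90.  ] [5.33 0.07 1.27]
1.323 bar 38.71 [19.33 89.94] [ 5.23 -0.18  2.03]
1.296 bar 38.41 [18.97 89.92] [5.21 0.09 1.42]
1.269 bar 38.12 [18.61 89.89] [5.19 0.04 0.94]
1.243 bar 37.84 [18.28 89.84] [ 5.03 -0.01  1.17]
1.216 bar 37.56 [17.93 89.8 ] [ 5.21 -0.05  1.57]
1.189 bar 37.29 [17.62 89.73] [ 5.19 -0.6   1.63]
1.162 bar 37.02 [17.28 89.71] [5.32 0.19 1.29]
1.135 bar 36.76 [16.95 89.66] [5.01 0.4  1.26]
1.134846153846155 19.4583
```

Run:
```python
from pull import *
im,d=get_image('side'); cv2.imwrite('pics/f_side.png',cv2.resize(im[200:290,280:380,::-1],None,fx=6,fy=6,interpolation=cv2.INTER_CUBIC))
print(run(1.135,1.0,0.3,1.3)[0],current_time_s())
```

```text
1.112 bar 36.54 [16.66 89.59] [ 4.95 -0.03  1.47]
1.089 bar 36.33 [16.38 89.56] [ 5.29 -0.1   1.32]
1.066 bar 36.12 [16.16 89.5 ] [5.2  0.19 1.36]
1.043 bar 35.92 [16.06 89.51] [6.1  0.2  1.72]
1.02 bar 35.72 [15.97 89.5 ] [ 6.94 -0.62  2.18]
TAKE?
1.019615384615385 21.0083
```

View pics/f_side.png

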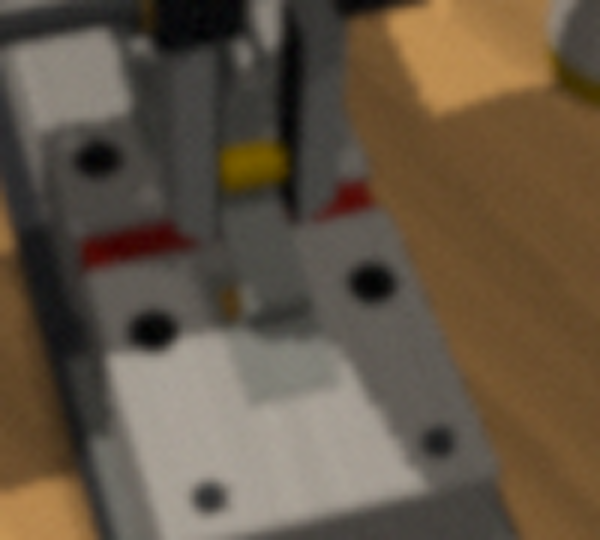

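The claw is taking hold. The grip stopped at about x 16.0 while the force rose from 5.1 to 6.9 N, and the picture shows the hook just over the bar. I ease on to about +3 N.

Run:
```python
from pull import *
q=1.0196
for i in range(5):
    q-=0.2/13; movel(tcp(*grip(q,fhook(q))),feed=10); F=favg(10); print(round(q,3),here(),F)
    if F[0]>7.9: break
hold(.2); print(here(),favg(10),current_time_s())
```

```text
1.004 [15.89 89.48] [ 6.97 -0.47  2.25]
0.989 [15.79 89.47] [ 7.47 -0.18  2.51]
0.973 [15.63 89.42] [ 7.74 -0.27  2.21]
0.958 [15.54 89.41] [ 7.69 -0.74  2.74]
0.943 [15.45 89.38] [ 8.03 -0.58  2.62]
[15.43 89.4 ] [ 7.91 -0.41  3.02] 22.9583
```

Run:
```python
from pull import *
set_gripper(0.45); hold(0.4); print(here(),favg(6),current_grip_width()*94,current_time_s())
for n,c in (('side',(200,290,280,380)),('wrist',(130,330,220,430))):
    p=camera_params(n);im,d=get_image(n);np.savez(f'pics/g_{n}.npz',im=im,d=d,K=p['K'],T=p['world_from_camera'])
    s=6 if n=='side' else 3
    cv2.imwrite(f'pics/g_{n}.png',cv2.resize(im[c[0]:c[1],c[2]:c[3],::-1],None,fx=s,fy=s,interpolation=cv2.INTER_CUBIC))
```

```text
[13.85 89.35] [-0.09  0.16 -0.25] 42.28860116922889 23.9583
```

View pics/g_side.png

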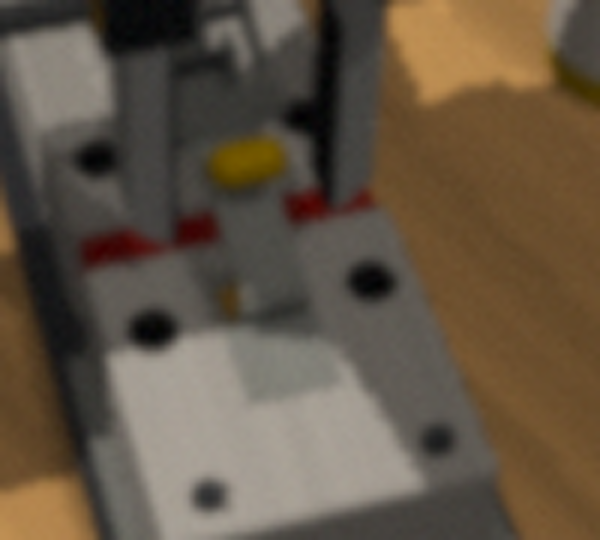

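View pics/g_wrist.png

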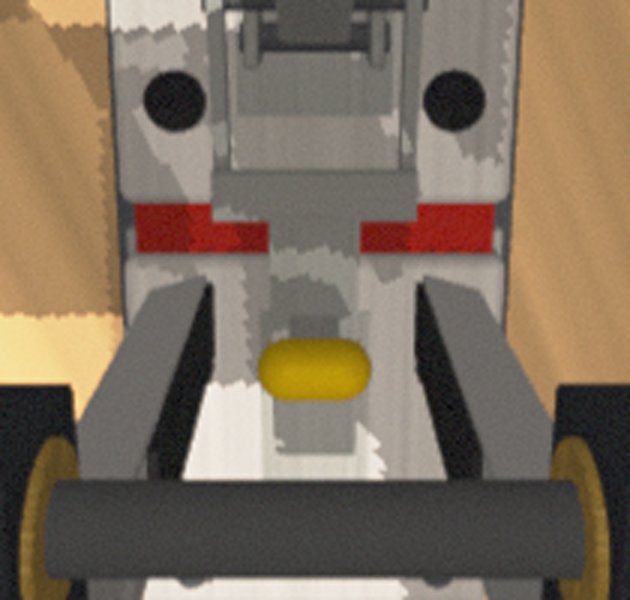

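The claw stayed down on the keeper after release (without the pull its spring would lift it to near vertical). The roller is at (315,370) in the wrist crop and the hook is on the bar. I lift off and measure the lever.

Run:
```python
from pull import *
a=current_tcp_pos(); b=np.array(a); b[2]=200; movel(b,feed=150)
movel(w(-40,Y0,200),feed=150)
p=camera_params('wrist');im,d=get_image('wrist');np.savez('pics/i_wrist.npz',im=im,d=d,K=p['K'],T=p['world_from_camera'])
cv2.imwrite('pics/i_wrist.png',im[:,:,::-1])
z=load('pics/i_wrist.npz');W=m(pts(z));hsv=cv2.cvtColor(z['im'],cv2.COLOR_RGB2HSV)
red=((hsv[...,0]<6)|(hsv[...,0]>174))&(hsv[...,1]>150)&(W[...,2]>75)&(W[...,2]<150)&(abs(W[...,1])<20)&(W[...,0]>-120)&(W[...,0]<0)
v,u=np.nonzero(red);P=W[red];print(len(u),u.min(),u.max(),v.min(),v.max());print(np.percentile(P,[2,50,98],axis=0))
c=P[:,[0,2]]-[-45,66];print('q',np.median(np.arctan2(c[:,1],-c[:,0])),'r',np.percentile(np.hypot(*c.T),[2,50,98]))
yl=(hsv[...,0]>18)&(hsv[...,0]<32)&(hsv[...,1]>180)&(abs(W[...,1])<15)&(W[...,0]>-20)&(W[...,0]<40)&(W[...,2]>70)
print('roller',np.median(W[yl],0),W[yl][:,2].max(),current_time_s())
```

```text
326 306 334 166 221
[[-74.1516118   -7.75982112  98.18834814]
 [-67.65536733   0.75003303 123.29140015]
 [-55.42366139   8.43226795 126.36091605]]
q 1.2052543273722707 r [34.02437739 63.32354979 65.62565953]
roller [13.65644179  0.78430405 94.31862647] 97.11572072586125 25.6333
```

View pics/i_wrist.png

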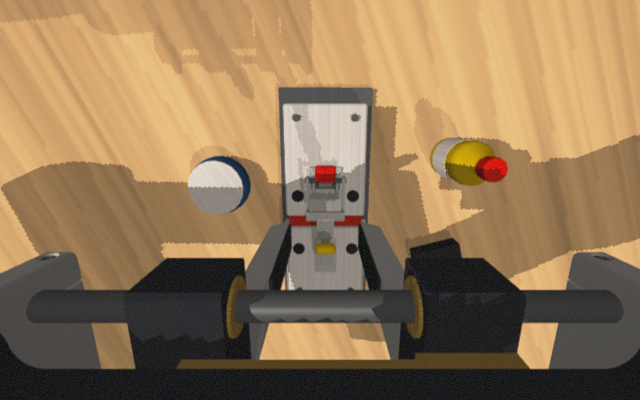

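The lever is at about 1.15 rad with its tip near (-72, 125), and the claw is still hooked, with the roller top at z≈96. I grasp the lever's red grip along y and guide it around the arc.

```bash
cat >> h.py <<'E'
def lt(q,r=52.,dz=11.): return w(-45-r*np.cos(q),Y0,66+r*np.sin(q)-dz)
E
python3 - <<'E'
from h import *
a=lt(1.15); b=a.copy(); b[2]=160; movel(b,feed=150); movel(a,feed=80)
print(m(current_tcp_pos()),favg(4))
set_gripper(0.0,20); print(current_grip_width()*94,favg(6),current_time_s())
im,d=get_image('side'); cv2.imwrite('pics/j_side.png',cv2.resize(im[170:290,250:390,::-1],None,fx=5,fy=5,interpolation=cv2.INTER_CUBIC))
E
```

```text
[-66.41104001   1.06231729 102.8489629 ] [0.22 0.   0.51]
17.6657131914962 [-0.1  -0.86  2.51] 27.55
```

View pics/j_side.png

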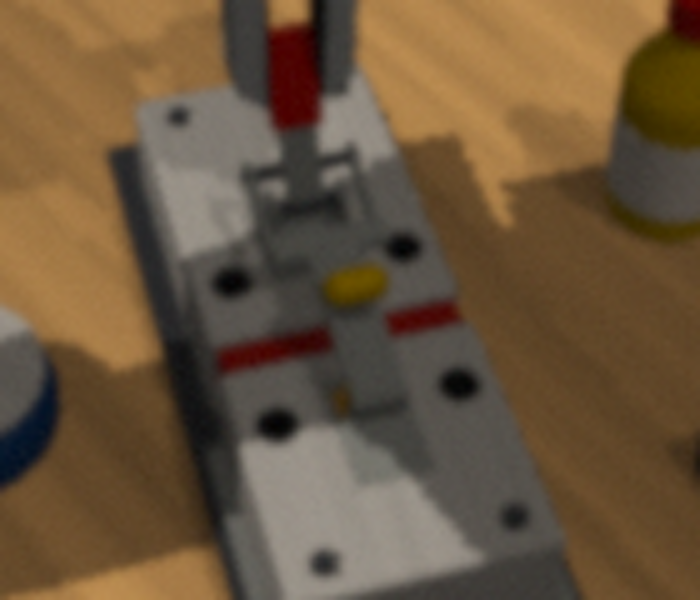

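The red grip is held (width 17.7 mm) and the claw is still hooked. Now I swing the lever down slowly.

Run:
```python
from h import *
for q in np.arange(1.05,-0.001,-0.075):
    movel(lt(q),feed=25); F=fm(current_contact_force()); t=m(current_tcp_pos())-m(lt(q))
    print(round(q,3),t.round(1),F,flush=True)
    if np.linalg.norm(F)>50: print('STOP');break
print(current_time_s(),current_grip_width()*94)
im,d=get_image('side'); cv2.imwrite('pics/k_side.png',cv2.resize(im[170:290,250:390,::-1],None,fx=5,fy=5,interpolation=cv2.INTER_CUBIC))
```

```text
1.05 [0.2 0.  0.5] [ 2.16 -2.32  5.16]
0.975 [0.  0.  0.5] [ 1.14 -2.12  5.29]
0.9 [-0.2  0.   0.5] [ 0.   -2.62  5.39]
0.825 [-0.4  0.   0.6] [-0.02 -2.71  4.85]
0.75 [-0.6  0.1  0.6] [-1.05 -2.21  6.58]
0.675 [-0.8  0.   0.7] [-1.09 -2.91  6.1 ]
0.6 [-1.   0.   0.7] [-1.19 -2.47  5.1 ]
0.525 [-1.2  0.1  0.7] [-3.1  -2.92  4.68]
0.45 [-1.4  0.1  0.7] [-3.53 -2.44  4.35]
0.375 [-1.5  0.1  0.7] [-5.08 -3.54  3.83]
0.3 [-1.6  0.1  0.7] [-4.96 -2.61  4.42]
0.225 [-1.7  0.1  0.6] [-5.94 -2.49  3.84]
0.15 [-1.8  0.1  0.6] [-5.94 -2.32  4.5 ]
0.075 [-1.8  0.1  0.4] [-6.28 -2.68  2.87]
0.0 [-1.9  0.1  0.4] [-7.1  -1.88  1.77]
32.275 17.816037213105453
```

View pics/k_side.png

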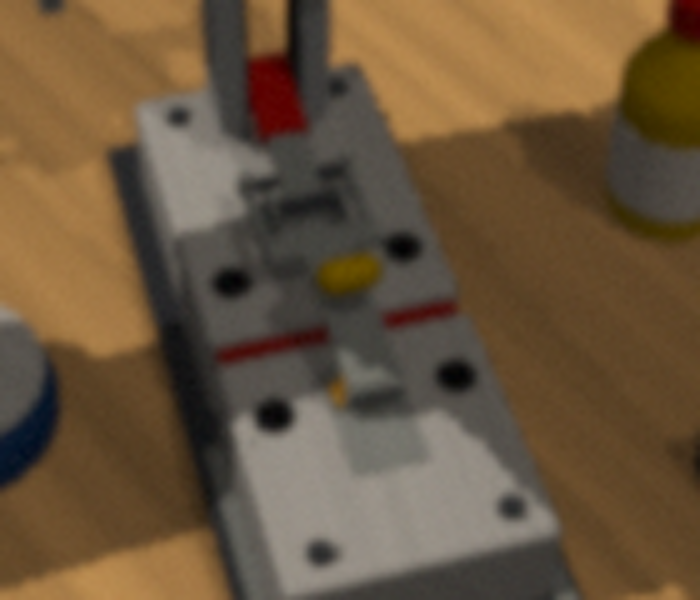

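The lever is nearly flat and the red seam is visibly narrower. I press a little further to the stop and then release.

Run:
```python
from h import *
p=lt(0.0)
for dz in (0.8,1.6,2.4,3.0):
    movel(p-ez*dz,feed=15); F=favg(4); print(dz,m(current_tcp_pos()).round(2),F)
    if F[2]>9: break
set_gripper(0.4); hold(.2); print(favg(4),current_grip_width()*94)
a=np.array(current_tcp_pos()); a[2]=190; movel(a,feed=100); movel(w(-40,Y0,200),feed=150)
hold(.3)
p=camera_params('wrist');im,d=get_image('wrist');np.savez('pics/l_wrist.npz',im=im,d=d,K=p['K'],T=p['world_from_camera'])
cv2.imwrite('pics/l_wrist.png',im[:,:,::-1])
z=load('pics/l_wrist.npz');W=m(pts(z));hsv=cv2.cvtColor(z['im'],cv2.COLOR_RGB2HSV)
red=((hsv[...,0]<6)|(hsv[...,0]>174))&(hsv[...,1]>150)&(W[...,2]>55)&(abs(W[...,1])<20)&(W[...,0]>-125)&(W[...,0]<-60)
P=W[red];print(np.percentile(P,[2,50,98],axis=0));A=np.polyfit(P[:,0],P[:,2],1);print('slope',A[0])
T=(abs(W[...,2]-50)<3)&(abs(W[...,1])<70);print('front x max',np.percentile(W[T][:,0],99.5),W[T][:,0].max(),'before')
W0=m(pts(load('pics/i_wrist.npz')));T=(abs(W0[...,2]-50)<3)&(abs(W0[...,1])<70);print(np.percentile(W0[T][:,0],99.5),W0[T][:,0].max())
im,d=get_image('side'); cv2.imwrite('pics/l_side.png',cv2.resize(im[170:290,250:390,::-1],None,fx=5,fy=5,interpolation=cv2.INTER_CUBIC))
# seam width compare in wrist
for n in ('i','l'):
    zz=load(f'pics/{n}_wrist.npz');WW=m(pts(zz));h=cv2.cvtColor(zz['im'],cv2.COLOR_RGB2HSV)
    r=((h[...,0]<6)|(h[...,0]>174))&(h[...,1]>150)&(WW[...,2]<52)&(abs(abs(WW[...,1])-30)<8)
    print(n,np.percentile(WW[r][:,0],[2,98]))
print(current_time_s())
```

```text
0.8 [-98.88   0.77  54.72] [-6.18 -2.57  3.14]
1.6 [-98.88   0.79  53.98] [-6.31 -2.45  3.24]
2.4 [-98.87   0.76  53.15] [-6.62 -2.44  3.32]
3.0 [-98.87   0.78  52.59] [-6.17 -2.39  3.96]
[ 0.13 -0.1  -0.02] 37.506675237264034
[[-108.50458209   -7.88127043   73.64820289]
 [ -92.16926084    0.12186809   76.61075333]
 [ -75.05212808    9.00961365   79.80486024]]
slope -0.3326528296842572
front x max 85.82635913738056 87.53047884039492 before
86.1747790216566 87.88659510594677
i [-5.28949136  5.03624112]
l [-4.71452237  1.92163783]
36.6833
```

View pics/l_side.png

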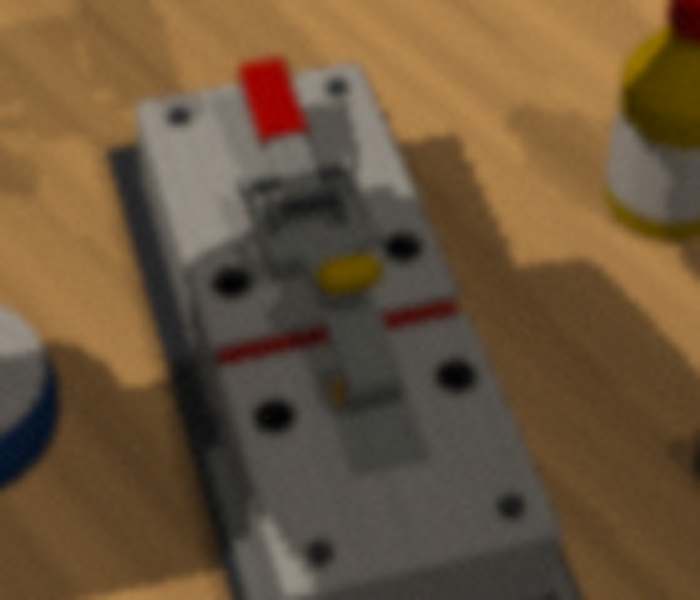

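View pics/l_wrist.png

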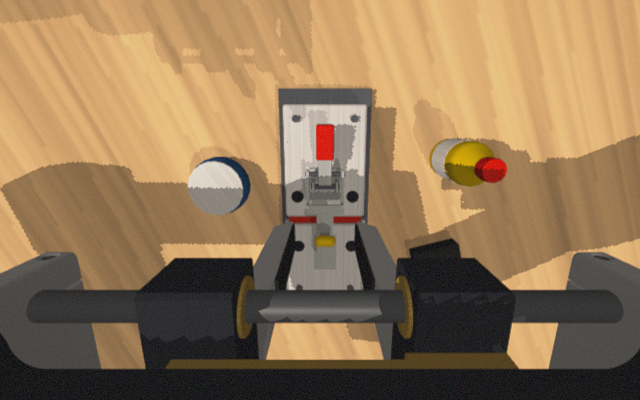

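The release was not complete. The lever's top face slopes up towards its tip (z 74 to 80), so it sits at about 0.2–0.3 rad, near dead centre, because it slipped in the pads. I check it by bins, then press it down from above with closed fingers.

Run:
```python
from h import *
z=load('pics/l_wrist.npz');W=m(pts(z));hsv=cv2.cvtColor(z['im'],cv2.COLOR_RGB2HSV)
red=((hsv[...,0]<6)|(hsv[...,0]>174))&(hsv[...,1]>150)&(W[...,2]>55)&(abs(W[...,1])<8)&(W[...,0]>-125)&(W[...,0]<-60)
P=W[red]
for x in range(-112,-70,5):
    s=P[abs(P[:,0]-x)<2.5]
    if len(s): print(x,np.median(s[:,2]),len(s))
T=(abs(W[...,2]-50)<4)&(W[...,0]<-70)&(W[...,0]>-125)&(abs(W[...,1])>15)&(abs(W[...,1])<40);print('top rear z',np.median(W[T][:,2]))
set_gripper(0.0,20)
c=w(-98,Y0,100); movel(w(-98,Y0,130),feed=200); movel(c,feed=100); print(favg(4),current_time_s())
h=100
while h>66:
    h-=1.5; movel(w(-98,Y0,h),feed=25); F=fm(current_contact_force()); print(h,m(current_tcp_pos()).round(2),F,flush=True)
    if F[2]>14: break
print(current_time_s())
```

```text
-112 378.65014477342095 5
-107 78.54263675902172 84
-102 78.03834710485012 85
-97 77.31069369042214 84
-92 76.70071745871542 81
-87 75.93781335890381 80
-82 75.2338669797254 79
-77 74.6445813440543 74
top rear z 49.810077068344356
[0.45 0.17 0.13] 38.4917
98.5 [-98.1    0.99  98.97] [ 0.83 -0.06 -0.52]
97.0 [-98.     0.65  96.94] [-0.21  0.53  0.02]
95.5 [-97.96   0.59  95.32] [-0.66 -0.12 -0.15]
94.0 [-97.95   0.62  93.84] [-0.08 -0.04  0.52]
92.5 [-97.97   0.6   92.36] [-0.02  0.02  0.21]
91.0 [-97.95   0.59  90.85] [-0.3  -0.06 -1.15]
89.5 [-97.97   0.59  89.35] [-0.02  0.19  0.33]
88.0 [-97.96   0.59  87.85] [-1.12 -0.1   0.34]
86.5 [-97.97   0.62  86.36] [ 0.83  1.11 -0.4 ]
85.0 [-97.98   0.57  84.84] [0.15 0.19 0.58]
83.5 [-97.94   0.58  83.32] [-0.15  0.64 -0.63]
82.0 [-97.96   0.62  81.88] [-0.18  0.39  0.76]
80.5 [-97.95   0.59  80.33] [ 0.2  -0.86 -0.51]
79.0 [-98.02   0.73  78.98] [ 0.7  -0.23  0.22]
77.5 [-97.96   0.7   77.42] [-0.12 -0.01  0.74]
76.0 [-97.96   0.61  75.87] [-0.38 -0.16  0.38]
74.5 [-97.95   0.59  74.34] [ 0.16 -0.56  0.38]
73.0 [-97.94   0.57  72.83] [-0.21  0.33  0.34]
71.5 [-97.95   0.62  71.36] [0.26 0.2  0.3 ]
70.0 [-98.1    0.89  70.22] [-0.98  0.08  1.1 ]
68.5 [-98.12   0.99  69.96] [ 0.63 -4.28  9.77]
67.0 [-98.17   1.08  69.71] [ 4.1  -6.76 17.02]
43.9917
```

Binned, the slope was about 0.13 rad. Pressing met a hard stop at z≈70, which is exactly the top of a flat lever. I retract and verify.

Run:
```python
from h import *
movel(w(-98,Y0,110),feed=60); movel(w(-98,Y0,190),feed=150); movel(w(-40,Y0,200),feed=150); hold(.3)
p=camera_params('wrist');im,d=get_image('wrist');np.savez('pics/n_wrist.npz',im=im,d=d,K=p['K'],T=p['world_from_camera'])
cv2.imwrite('pics/n_wrist.png',im[:,:,::-1])
z=load('pics/n_wrist.npz');W=m(pts(z));hsv=cv2.cvtColor(z['im'],cv2.COLOR_RGB2HSV)
red=((hsv[...,0]<6)|(hsv[...,0]>174))&(hsv[...,1]>150)&(W[...,2]>55)&(W[...,2]<100)&(abs(W[...,1])<8)&(W[...,0]>-125)&(W[...,0]<-60)
P=W[red]
for x in range(-112,-70,5):
    s=P[abs(P[:,0]-x)<2.5]
    if len(s): print(x,np.median(s[:,2]),len(s))
yl=(hsv[...,0]>18)&(hsv[...,0]<32)&(hsv[...,1]>180)&(abs(W[...,1])<15)&(W[...,0]>-20)&(W[...,0]<40)&(W[...,2]>70)
print('roller',np.median(W[yl],0),grip(0,fhook(0)))
for n in ('i','n'):
    zz=load(f'pics/{n}_wrist.npz');WW=m(pts(zz));h=cv2.cvtColor(zz['im'],cv2.COLOR_RGB2HSV)
    r=((h[...,0]<6)|(h[...,0]>174))&(h[...,1]>150)&(WW[...,2]<52)&(abs(abs(WW[...,1])-30)<8)
    print(n,np.percentile(WW[r][:,0],[2,98]))
    for v in ((-1),):
        b=(h[...,2]<45)&(abs(WW[...,2]-50)<8)&(abs(abs(WW[...,1])-27)<12)&(WW[...,0]>5)&(WW[...,0]<45); print('holes x',np.median(WW[b][:,0]))
im,d=get_image('side'); cv2.imwrite('pics/n_side.png',cv2.resize(im[170:290,250:390,::-1],None,fx=5,fy=5,interpolation=cv2.INTER_CUBIC))
np.savez('pics/n_side.npz',im=im,d=d)
z0=load('pics/a_side.npz');
print(current_time_s())
```

```text
-107 69.49955117358337 93
-102 69.716100953644 79
-97 69.66102324706634 77
-92 69.6516127684626 75
-87 69.69500385833982 75
-82 69.5706970614473 74
-77 69.42649732321564 61
roller [nan nan nan] [ 8.10977364 86.35956077]
i [-5.28949136  5.03624112]
holes x 32.945274229628595
n [-4.68552593  1.93766991]
holes x 29.266077877889856
46.4833
  return _methods._mean(a, axis=axis, dtype=dtype,
  ret = um.true_divide(
```

View pics/n_side.png

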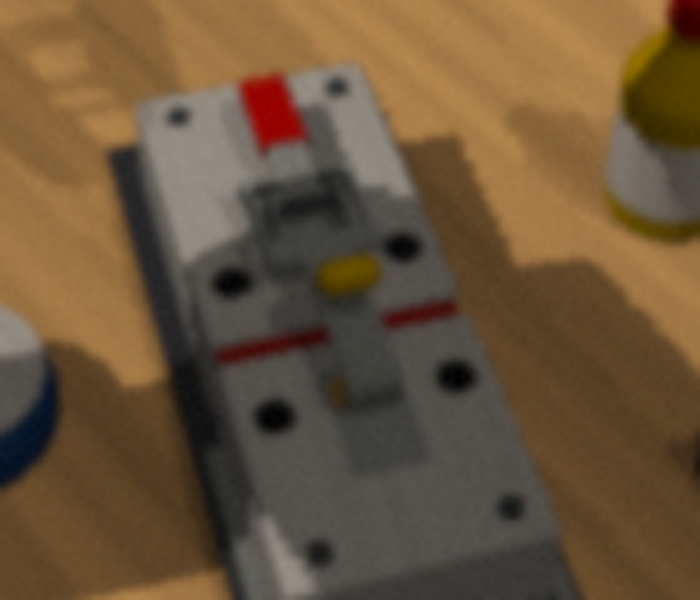

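The lever is flat (top z 69.4–69.7, no slope), the front half is drawn in by about 3.5 mm and the hook is still on the keeper. The hand is clear, so I hand in.

Run:
```python
from station import *
hand_in(); print(current_time_s())
```

```text
the job is handed in; nothing more can be done
the job is handed in; nothing more can be done
```

The heel mould is latched and I handed the job in at about 46.5 s of the 67 s allowed; no verdict comes back.

**Hooking the claw:** I held the claw by its roller, put the hook over the keeper and pulled back until it took hold. That took about 3 N above the lever's drag, inferred from wrist force because keeper force isn't measured directly. The claw stayed hooked when I let go, with the lever at about 1.15 rad.

**Closing the lever:** I guided the lever down slowly in the grip. My first release left it at about 0.13 rad because it had slipped in the pads. I pressed it onto its stop with closed fingers, up to 17 N, and took the hand away.

**Last checks:**
- **Lever:** it lies flat, with its top at z 69.4–69.7 mm and no slope.
- **Front half:** it is drawn in about 3.5 mm, from how far its holes moved; the seam edge gives about 3.1 mm.
- **Claw:** the side picture shows the hook still around the keeper.
- **Failed check:** the last roller measurement gave no reading, probably because the closed fingers hid it from the wrist camera. The side picture shows the roller in place.
- **Tin, bottle and heel block:** nothing touched them that I could see, but I did not measure their positions afterwards.
- **Keeper position:** it took hold at about x 36.8 mm, where I had estimated 38–40 mm by eye. I went by the feel.

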